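# Sort the pipette holders and the objective

## Robot

A 6-joint arm with a two-finger parallel gripper is mounted at the origin on the work surface. World frame = base frame: x ahead of the robot, y to its left, z up, the work surface at z = 0. Lengths are in mm, angles in rad, forces in N, time in s.
With the tool pointing down it reaches from about 350 to 775 mm from the base axis. Payload 7.3 kg.
Tool frame: the origin (TCP) lies midway between the tips of the shut fingers; the grasp point (between the pads) lies 19 mm behind it (bot.tcp_to_grasp is the distance from the TCP to the grasp point, in mm); z points along the fingers, y is the line along which they close (so a half turn about z gives the same grasp; the last joint's range is limited). The gripper opens to 92 mm and grips with 3 to 60 N. Pads are 19 mm wide; open, the fingers measure 130 mm over their backs; the gripper's body (75 mm by 190 mm) begins 47 mm behind the grasp point.
Start: joints at [-1.415, 0.342, 1.524, -0, 1.275, -0.146], TCP at [156.073, -501.284, 226.741] pointing down, gripper open.
Joint ranges: [-2.53, 2.53], [-0.77, 2.02], [0.04, 2.7], [-1, 4.14], [0.28, 2.66], [-3.11, 3.11]. Speed limits (rad/s): [2.57, 2.57, 3.14, 3.14, 3.14, 3.14].

## Interface

Orientations are given as [roll, pitch, yaw] about the fixed x, y, z axes, in that order (R = Rz(yaw) Ry(pitch) Rx(roll)).
In Python, from plant import bot, viewer gives the robot as it stands. The module is installed in compiled form; this text tells all that it offers.
- The arm moves only by the shell command python3 -m handwheel 'ROWS'. ROWS is text: rows parted by semicolons, each of 7 numbers parted by spaces: the shift along the tool's x, y, z scaled (see below), then the turn, a rotation vector about the tool's x, y, z scaled (see below), then the opening, from -1 (shut) to 1 (fully open), so that 0 is half open. In form: tx ty tz rx ry rz gripper; .... A call has 1 to 8 rows; each row is the pose to reach, as a shift and turn from the pose commanded when the call began, along the tool's axes at that moment, turning the shorter way round; what a row does not reach only later rows make up. The controller multiplies each number of a shift by 10 cm and each number of a turn by pi rad. A row lasts 1/12 s, in which the tool goes at most 41.7 mm and 7.16 degrees, less where a joint would pass 70% of its speed; a pose out of reach is approached as far as the arm can. A call with a number of a shift or a turn outside -1 to 1 is refused whole. A call with a gripper value outside its range is refused whole. The fingers move at their own pace and stop on an object; the grip force is fixed at half the most. Time passes only in rows, so rows that repeat a pose let the fingers close. It gives the time, the measured TCP pose, the force, the opening and the grip force at its end, in the units of the state.
- bot.get_obs(): the state, without advancing time (a new reading comes with each control period).
- viewer.capture(name): name is "scene" or "top"; returns a dict with "frame" (384x512x3 uint8, red, green, blue), "fov_y" (degrees; the focal length in pixels is half the picture's height over the tangent of half this angle, whatever the lens; pixels are square), "cx", "cy" (the principal point, pixels), "T" (4x4, takes a point from camera to world coordinates). Camera axes: x right, y down, z forward; pixel columns grow to the right and rows downward; lengths in mm; the calibration is good to about 2 mm. A picture is of the moment at which its call begins. There is no depth.
- bot.close_job(): hands the job in; it is judged then, once.
Trained networks look in a picture, given as the dict that the camera call returned (one of the last four; its "shot" number tells which), for a name from the list of things; names that differ only in an ending like _2 or _b are one class to them, and where a whole thing is asked for, a point or a joint stands for the part that bears it (a point fixed in the world has none). Each returns a list of dicts, best first, with "score" (0 to 1); they miss things now and then, are a little off and sometimes report something else, mostly with a low value. They report only what shows in the picture. A call takes as long as a camera call. They do not tell look-alikes from the thing itself.
- viewer.recognise(target, picture): "centre" ([column, row] in pixels, amid what is visible of it).
- viewer.cut_out(target, picture): "pixels" (384x512 bool, what is visible of it) and "centre" ([column, row] in pixels, amid what is visible of it).
The state is a dict: "time": time; "joint_positions": joint angles; "dq": joint speeds; "tau": joint torques, N m; "tool_pos": TCP position; "tcp_rot": TCP orientation; "contact_force": force on the tool from outside, world axes, zero at the start; "moment": the same for the moment, N m; "grip_width": finger opening in mm; "finger_force": force on a finger pad.
Only numpy, scipy, OpenCV 4.12 (cv2) and the standard library are available. Lean on these libraries where they do the work, as an engineer would, in place of code of your own. Each camera call takes 0.05 s, during which the arm holds its last target. There are 200 camera calls.

## Task

Sort the loose microscope parts: lay both pipette holders flat in the blue tray, and, after swinging the dust box's flat cover aside until the port is wholly uncovered, set the objective down gently, upright, in the dust box; leave the cover swung open. The red-capped holder lies half under the riser shelf: slide it by its end along the bench until all of it is out, let it go there, and only then lift it; lift holders only by the middle, never by an end. Don't tip or drop the objective, and leave the dish, oil bottle, mouse and slide box where they are.

Things in the scene. Friction and masses are not known exactly. Their poses are not given: they have to be found in the camera images.
- holder_red: Pipette holder lying flat: bar 180 mm long along its x, 110 g. Middle 100 mm square aluminium, 14 x 14 mm, with two black bands; round red tail cap 12 mm in diameter, 40 mm long at -x; round dark steel tip 8 mm in diameter, 40 mm long at +x; centre line 7 mm above the underside. Origin: underside of the middle. Starts on the bench with only 45 to 60 mm of the tail end sticking out from under the riser's open edge.
- holder_red_mid (a point): Point on the holder's centre line at the middle of the red-capped holder, 7 mm above its underside; same axes as the holder.
- holder_red_tail (a point): Point on the holder's centre line at the end face of the red cap (90 mm from the middle).
- holder_red_tip (a point): Point on the holder's centre line at the end of the steel tip (90 mm from the middle).
- holder_green: Pipette holder lying flat: bar 180 mm long along its x, 110 g. Middle 100 mm square aluminium, 14 x 14 mm, with two black bands; round green tail cap 12 mm in diameter, 40 mm long at -x; round dark steel tip 8 mm in diameter, 40 mm long at +x; centre line 7 mm above the underside. Origin: underside of the middle. Starts free on the bench.
- holder_green_mid (a point): Point on the holder's centre line at the middle of the green-capped holder, 7 mm above its underside.
- objective: Microscope objective standing nose up on the bench: a steel cylinder 27 mm in diameter and 34 mm high with a yellow and a black band, tapering above that to 18 mm at its top, 45 mm high in all. About 110 g. Origin: centre of its underside; z up.
- riser: Fixed low white riser shelf: board 300 mm (own x) by 220 mm (own y), underside 40 mm and top 48 mm above the bench, on 8 mm side panels at its x ends; open along its own -y edge, 110 mm from the centre, facing the middle of the bench. Dark controller box on it from own y -15 mm towards +y (knobs to -27), top at 108 mm. Origin: on the bench under its centre.
- tray: Blue open instrument tray, fixed to the bench: outside 224 mm (own x, long side) by 138 mm (own y), 22 mm high, walls and floor 4 mm (inside 216 x 130 mm). Origin: centre of its underside.
- dustbox: White square dust box, fixed to the bench, 150 x 150 mm, 52 mm high, walls and floor 5 mm, its whole top is the port (140 x 140 mm), closed at the start by the cover. A post of radius 11 mm fills the corner at own (-62, -62) mm and carries the pivot screw. Origin: centre of its underside.
- dustbox_pivot (a point): Top of the cover at its one brass pivot screw, in the box's own -x, -y corner, 57 mm above the bench; the cover turns about the vertical line through it.
- cover (a joint): Angle (rad) of the flat grey cover, 150 x 150 x 5 mm, top 57 mm above the bench, about the pivot screw: 0 closed, growing as it swings clockwise seen from above, out over the box's own -y side; stop at 1.75; port wholly uncovered from about 1.57. Starts at 0 to 0.2. Stiff (0.06 N m), stays where left; does not lift.
- cover_knob (a point): Centre of the top of the round black knob on the cover: 18 mm in diameter, 30 mm tall, standing on the cover; its top is 87 mm above the bench and its axis 134 mm from the pivot screw. It turns with the cover.
- dish: Bystander: clear petri dish, 63 mm in diameter, 15 mm high; origin at its underside.
- oil: Bystander: amber oil bottle with black cap, 32 mm in diameter, 70 mm high; origin at its underside.
- mouse: Bystander: black computer mouse, 100 x 58 x 30 mm; origin at its underside.
- slidebox: Bystander: orange slide box, 85 x 90 x 32 mm; origin at its underside.
Not all that is in view belongs to the job. Leave any yellow look-alike of the holder_green alone.

How it is judged:
By the outcome, as a careful person would: the job done as asked, in the order asked, and still so for the second after the job is handed in, with the robot touching nothing.
It also fails if it takes over 72 s, if anything falls off the work surface, if the arm or the gripper's body presses on something with over 40 N, if the wrist force passes 120 N, or if a joint passes its speed limit or range.

## Working session

There is one attempt and no reset: what is moved stays moved. The work goes in short steps, Python scripts to look and compute and a shell command to move; the robot and the scene stay as the last step left them, time stands still between calls to the robot, and variables do not carry over. Pictures are saved under pics/ and viewed, at most 10 in all, crops included, and the job is handed in when it is done.

```bash
mkdir -p pics; cat > h.py <<'E'
import numpy as np, cv2
from plant import bot, viewer
from scipy.spatial.transform import Rotation as R
def pix2w(p,c,z):
    f=c["frame"].shape[0]/2/np.tan(np.radians(c["fov_y"])/2)
    T=np.array(c["T"]); d=T[:3,:3]@np.array([(p[0]-c["cx"])/f,(p[1]-c["cy"])/f,1.])
    o=T[:3,3]; return o+d*(z-o[2])/d[2]
def w2pix(w,c):
    f=c["frame"].shape[0]/2/np.tan(np.radians(c["fov_y"])/2)
    T=np.array(c["T"]); q=T[:3,:3].T@(np.array(w)-T[:3,3]); return [c["cx"]+f*q[0]/q[2],c["cy"]+f*q[1]/q[2]]
def save(c,n,s=1,box=None):
    im=c["frame"][:,:,::-1]
    if box: im=im[box[1]:box[3],box[0]:box[2]]
    cv2.imwrite("pics/"+n,cv2.resize(im,None,fx=s,fy=s,interpolation=cv2.INTER_CUBIC))
E
python3 - <<'E'
from h import *
np.set_printoptions(precision=1,suppress=True)
print(bot.get_obs()["tcp_rot"],bot.get_obs()["contact_force"])
H=dict(holder_red=7,holder_green=7,holder_red_tail=7,holder_red_mid=7,holder_green_mid=7,objective=45,riser=48,tray=22,dustbox=52,dustbox_pivot=57,cover=57,cover_knob=87,dish=15,oil=70,mouse=30,slidebox=32)
for n in("top","scene"):
    c=viewer.capture(n); save(c,n+"0.png",1.5); print(n,c["T"][:3],c["fov_y"])
    for k,z in H.items():
        print(k,[(np.array(r["centre"]),round(r["score"],2),pix2w(r["centre"],c,z)[:2]) for r in viewer.recognise(k,c)[:3]])
E
```

```text
[-3.1 -0.   0.3] [-0.1 -0.2  0.7]
top [[   0.    -1.     0.1  288.6]
 [  -1.    -0.    -0.    86.6]
 [   0.    -0.1   -1.  1396.8]] 45.29893181080077
holder_red []
holder_green [(array([187.2, 267.1]), 0.79, array([220.6, 277.6])), (array([252.6, 191.6]), 0.77, array([448.1,  83.6])), (array([187.1, 110.7]), 0.51, array([699.8, 287.9]))]
holder_red_tail [(array([168.3, 188.5]), 0.43, array([456.4, 340. ]))]
holder_red_mid [(array([169.2, 186.2]), 0.62, array([463.5, 337.4]))]
holder_green_mid [(array([250.2, 187.7]), 0.73, array([460.1,  90.9])), (array([188.8, 262.1]), 0.53, array([235.4, 273.2]))]
objective [(array([289.2, 196.5]), 0.55, array([429.7, -24.5])), (array([375.2, 116. ]), 0.4, array([ 675.1, -285.3]))]
riser [(array([121.2, 179.2]), 0.84, array([478.5, 472.4])), (array([168.2, 187.1]), 0.47, array([455.6, 332.9]))]
tray [(array([253.2, 123.3]), 0.83, array([656.8,  82.7]))]
dustbox [(array([355.8, 175.9]), 0.67, array([ 491.1, -221.2]))]
dustbox_pivot [(array([355.2, 175.4]), 0.65, array([ 491.9, -218.3]))]
cover [(array([358.3, 171.6]), 0.78, array([ 503.2, -227.7])),
[... 1386 characters left out ...]
 0.59, array([ 540.3, -238.5]))]
dustbox_pivot [(array([167.8, 263.1]), 0.73, array([ 534.8, -250.4])), (array([167.2, 252.3]), 0.6, array([ 499.9, -233. ]))]
cover [(array([355.2, 165.9]), 0.59, array([515.9, 461.2])), (array([168.6, 256. ]), 0.58, array([ 514. , -236.8])), (array([321.1, 185. ]), 0.4, array([526.1, 286.3]))]
cover_knob [(array([166.9, 251.5]), 0.88, array([ 528.9, -245.5]))]
dish [(array([235.4, 266.9]), 0.91, array([ 611.3, -108. ])), (array([257.7, 211.1]), 0.64, array([463.7,  83.7]))]
oil [(array([240.4, 294.7]), 0.83, array([ 732.7, -182.1]))]
mouse [(array([365.8, 223.2]), 0.88, array([716. , 271.5])), (array([322.1, 184.2]), 0.51, array([497.1, 324.7]))]
slidebox []
```

```bash
python3 - <<'E'
from h import *
c=viewer.capture("top"); save(c,"topc.png",2.6,(80,80,385,290))
E
```

```text
(no output)
```

View pics/topc.png

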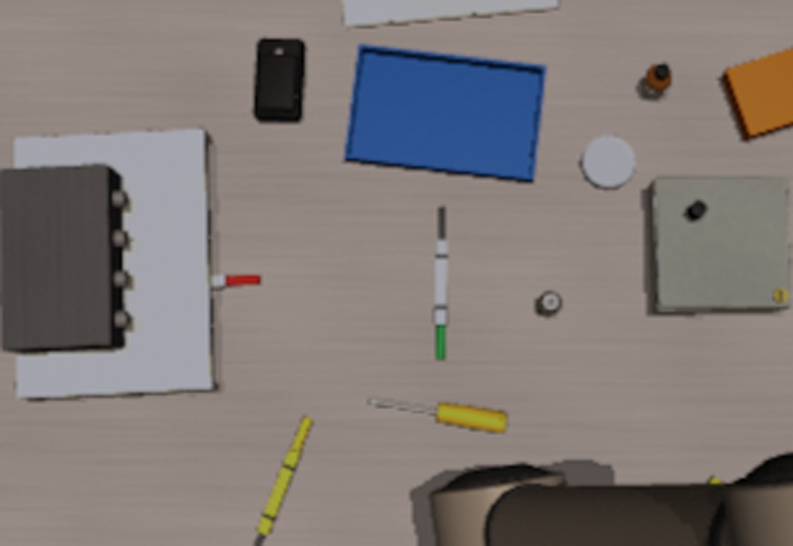

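View pics/scene0.png

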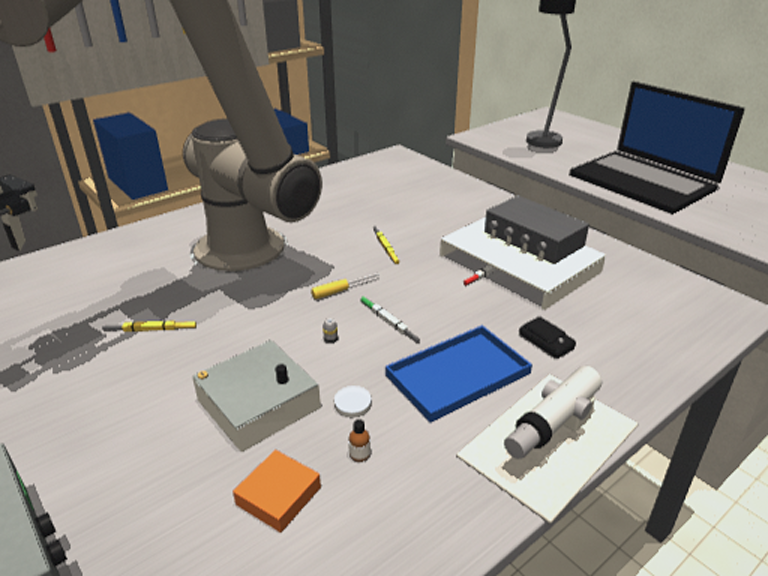

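The top crop (full-picture pixel = crop/2.6 + 80) shows these parts:
- **Green-capped holder:** (250,188), cap towards the robot.
- **Red cap:** (173,188), sticking out from the riser edge.
- **Objective:** (291,196).
- **Cover:** knob (348,161), brass pivot (380,193).
- **Tray:** (251,124).

Could be mistaken for the holders: yellow look-alike pens at (187,267) and behind the arm near scene (97,216), and a yellow screwdriver at (250,240). I choose the ones with the green and red caps. Next I'll measure them.

```bash
cat > m.py <<'E'
from h import *
np.set_printoptions(precision=1,suppress=True)
c=viewer.capture("top"); f=c["frame"]; hsv=cv2.cvtColor(f,cv2.COLOR_RGB2HSV).astype(int)
s=viewer.capture("scene"); hs=cv2.cvtColor(s["frame"],cv2.COLOR_RGB2HSV).astype(int)
def blob(h,hr,smin,vmin,box):
    m=(h[...,0]>=hr[0])&(h[...,0]<=hr[1])&(h[...,1]>smin)&(h[...,2]>vmin)
    k=np.zeros_like(m);k[box[1]:box[3],box[0]:box[2]]=1;y,x=np.nonzero(m&k);return np.c_[x,y].astype(float)
def pts(P,c,z): return np.array([pix2w(p,c,z)[:2] for p in P])
for n,hr,bt,bs in(("red",(0,8),(155,170,200,205),(300,170,345,200)),("green",(45,85),(235,190,262,230),(230,190,270,220)),("brass",(15,32),(370,180,392,202),(125,240,145,258))):
    for cc,h,b,z in((c,hsv,bt,57 if n=="brass" else 10),(s,hs,bs,57 if n=="brass" else 10)):
        P=blob(h,hr,90,50,b)
        if len(P): W=pts(P,cc,z); print(n,len(P),P.mean(0),W.mean(0),W.min(0),W.max(0))
        else: print(n,"none")
P=blob(hsv,(100,125),130,50,(205,85,300,160)); W=pts(P,c,18); r=cv2.minAreaRect(W.astype(np.float32)); print("tray",r); print(cv2.boxPoints(cv2.minAreaRect(P.astype(np.float32))))
# bright/dark knob
for cc,h,b in((c,hsv,(335,150,360,172)),(s,hs,(178,240,195,258))):
    m=h[...,2]<60; k=np.zeros_like(m);k[b[1]:b[3],b[0]:b[2]]=1;y,x=np.nonzero(m&k);P=np.c_[x,y].astype(float);print("knob",len(P),P.mean(0),pix2w(P.mean(0),cc,73)[:2])
for n,b in(("holder_green",(235,150,262,230)),("objective",(278,180,305,210)),("dustbox",(320,140,400,210)),("cover",(320,140,400,210)),("riser",(80,120,170,240))):
    for d in viewer.cut_out(n,c):
        p=d["centre"]
        if b[0]<p[0]<b[2] and b[1]<p[1]<b[3]:
            y,x=np.nonzero(d["pixels"]);z={"holder_green":10,"objective":25,"riser":48}.get(n,55)
            W=pts(np.c_[x,y],c,z);r=cv2.minAreaRect(W.astype(np.float32));print(n,round(d["score"],2),W.mean(0),"rect",r[0],r[1],r[2]);break
for d in viewer.cut_out("objective",s):
    y,x=np.nonzero(d["pixels"]);print("obj scene",d["score"],d["centre"],pix2w([x.mean(),y.mean()],s,22))
save(c,"obj.png",8,(235,150,310,220))
E
python3 m.py
```

```text
red 50 [172.8 187.4] [459.4 325.9] [454.5 307. ] [463.9 343.6]
red 37 [313.6 185.9] [466.2 319.4] [458.6 296.9] [473.9 343.6]
green 39 [249. 211.] [388.8  94.2] [370.7  91.1] [407.   97.3]
green 31 [244.5 201.2] [392.1  88.4] [371.3  81.5] [413.2  95.4]
brass 22 [379.9 193.1] [ 439.8 -289.7] [ 434.1 -295.9] [ 446.  -283.9]
brass 23 [134.7 249.6] [ 440.  -290.8] [ 431.6 -298.3] [ 448.6 -283.8]
tray ((659.2780151367188, 89.90953063964844), (221.27479553222656, 138.74993896484375), 83.53564453125)
[[212.5 140.7]
 [217.6  96.9]
 [289.3 105.2]
 [284.2 149.1]]
knob 38 [346.9 160.8] [ 532.3 -191.4]
knob 79 [187.4 249.2] [ 538.  -196.7]
holder_green 0.63 [456.6  94.7] rect (456.3458251953125, 94.58983612060547) (177.34982299804688, 18.277929306030273) 0.260709673166275
objective 0.59 [431.2 -29.4] rect (431.09075927734375, -29.32068634033203) (25.419858932495117, 27.77846908569336) 44.89079284667969
dustbox 0.91 [ 496.8 -219.6] rect (496.84674072265625, -220.70611572265625) (155.14866638183594, 163.22491455078125) 0.2884884178638458
cover 0.61 [ 499.1 -224.6] rect (499.8299255371094, -224.9866485595703) (149.26718139648438, 150.0839385986328) 0.26660895347595215
riser 0.95 [472.5 475.3] rect (473.84619140625, 474.94952392578125) (302.5912780761719, 244.08514404296875) 3.184950590133667
obj scene 0.58 [218.3, 217.3] [438.2 -35.8  22. ]
```

View pics/obj.png

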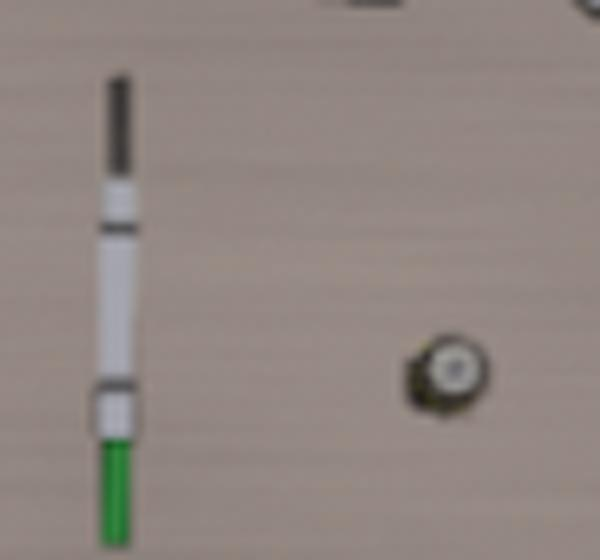

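The crop confirms the green cap at full (249,211) and the objective's top at (292,196). The pivot-to-knob distance measures 135 mm against the 134 mm given, so the positions agree. I'll do the cover first.

```bash
cat > go.py <<'E'
import sys
from h import *
np.set_printoptions(precision=4,suppress=True)
def plan(pos,rot,tgt,yaw=None):
    Rm=R.from_euler("xyz",rot); 
    print("pos",pos,"rot",np.array(rot))
    out=list(Rm.inv().apply(np.array(tgt)-pos)/100)
    rv=[0,0,0] if yaw is None else (Rm.inv()*R.from_euler("xyz",[np.pi,0,yaw])).as_rotvec()/np.pi
    print("shift",np.array(out),"turn",np.array(rv))
if __name__=="__main__":
    o=bot.get_obs(); a=[float(v) for v in sys.argv[1:]]
    plan(np.array(o["tool_pos"]),o["tcp_rot"],a[:3],a[3] if len(a)>3 else None)
E
python3 go.py 536 -194 110 0.785; python3 - <<'E'
from h import *
rot=bot.get_obs()["tcp_rot"]
print(R.from_euler("xyz",[np.pi,0,.785]).inv().apply(np.array([536,-194,110])-bot.get_obs()["tool_pos"]))
c=viewer.capture("top");print(pix2w((291.9,196.2),c,45))
E
```

```text
pos [ 156.0536 -501.2946  226.7428] rot [3.1415 0.     0.3017]
shift [ 4.541  -1.8051  1.1672] turn [ 0.      0.     -0.1538]
[485.97318242  51.179033   116.74277907]
[430.65201203 -32.50988166  45.        ]
```

```bash
H="python3 -m handwheel"
python3 -m handwheel '0 0 0 0 0 -.154 -.13; 0 0 0 0 0 -.154 -.13; 0 0 0 0 0 -.154 -.13; 0 0 0 0 0 -.154 -.13; 0 0 0 0 0 -.154 -.13'
for i in 1 2 3 4; do python3 -m handwheel '.38 .04 .09 0 0 0 -.13; .97 .1 .23 0 0 0 -.13; .97 .1 .23 0 0 0 -.13; .97 .1 .23 0 0 0 -.13' >/dev/null; done
python3 -m handwheel '.38 .04 .09 0 0 0 -.13; .97 .1 .23 0 0 0 -.13; .97 .1 .23 0 0 0 -.13; .97 .1 .23 0 0 0 -.13; .97 .1 .23 0 0 0 -.13'
python3 go.py 536 -194 65 0.785
python3 - <<'E'
from h import *
s=viewer.capture("scene"); t=viewer.capture("top")
save(s,"k_s.png",4,(110,180,240,300))
E
```

```text
time: 2.62
tool_pos: [156.1, -501.3, 226.7]
tcp_rot: [3.142, 0.0, 0.789]
contact_force: [0.2, 0.7, -0.5]
grip_width: 63.0
finger_force: 0.0
time: 4.37
tool_pos: [534.0, -195.0, 111.8]
tcp_rot: [3.141, 0.001, 0.785]
contact_force: [-0.0, -0.6, -0.2]
grip_width: 39.8
finger_force: 0.0
pos [ 534.0005 -195.0046  111.7851] rot [3.1413 0.001  0.7853]
shift [0.0217 0.0069 0.4678] turn [0.0001 0.0003 0.0001]
```

View pics/k_s.png

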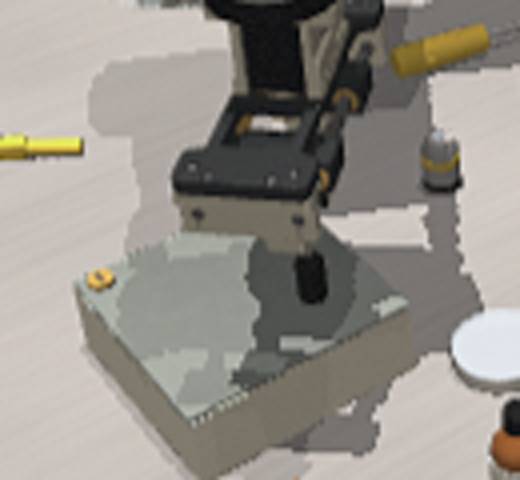

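```bash
python3 - <<'E'
from h import *
s=viewer.capture("scene")
o=bot.get_obs()["tool_pos"]
for n,p in(("tcp",o),("tcp+66",np.array(o)+[0,0,66]),("f+",np.array(o)+[14,-14,0]),("f-",np.array(o)+[-14,14,0]),("knobtop",[535,-194,87])):
    q=w2pix(p,s);print(n,[(q[0]-110)*4,(q[1]-180)*4])
t=viewer.capture("top"); save(t,"k_t.png",6,(300,110,400,210))
E
```

```text
tcp [np.float64(301.0578863946055), np.float64(222.35074184275618)]
tcp+66 [np.float64(289.91238560959846), np.float64(133.6669027060235)]
f+ [np.float64(292.5609881924298), np.float64(243.98995871729483)]
f- [np.float64(309.272518195835), np.float64(201.43037833342544)]
knobtop [np.float64(308.6372487330235), np.float64(254.92050414994992)]
```

View pics/k_t.png

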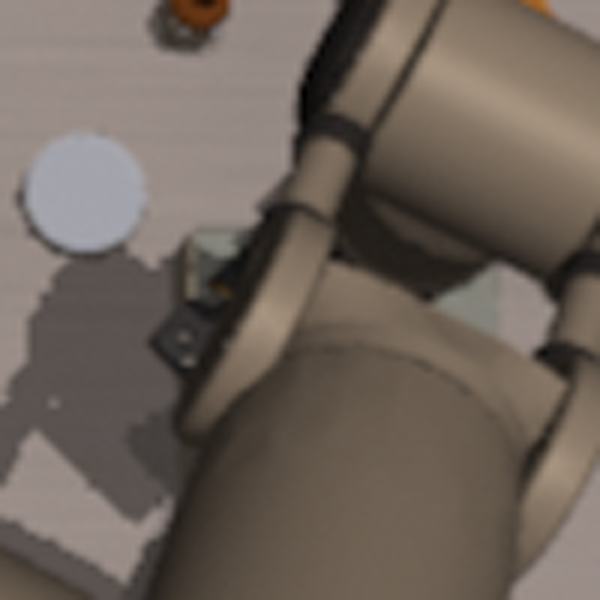

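The close view fits the projections: the knob is at crop (312,280), right below the TCP, and the tan plate is the end of the gripper's body. I'll descend around the knob and close a loose cage on it.

```bash
python3 -m handwheel '.02 .01 .2 0 0 0 -.13; .02 .01 .47 0 0 0 -.13; .02 .01 .47 0 0 0 -.13;.02 .01 .47 0 0 0 -.46; .02 .01 .47 0 0 0 -.46; .02 .01 .47 0 0 0 -.46;.02 .01 .47 0 0 0 -.46'
python3 - <<'E'
from h import *
np.set_printoptions(precision=3,suppress=True)
o=bot.get_obs();p=np.array(o["tool_pos"]);pv=np.array([440,-290]);print(p,o["contact_force"],o["grip_width"])
b0=np.radians(45)
# segments: 2 calls of 48deg, each row 6 deg
for seg in range(2):
    st=b0-seg*np.radians(48)
    Rm=R.from_euler("xyz",[np.pi,0,st]); P0=pv+134*np.array([np.cos(st),np.sin(st)])
    for k in range(1,9):
        a=st-np.radians(6*k);P=pv+134*np.array([np.cos(a),np.sin(a)])
        print(seg,k,Rm.inv().apply(np.r_[P-P0,0])/100,(Rm.inv()*R.from_euler("xyz",[np.pi,0,a])).as_rotvec()/np.pi)
E
```

```text
time: 5.15
tool_pos: [537.1, -193.5, 66.2]
tcp_rot: [3.139, -0.001, 0.785]
contact_force: [1.7, -0.5, 0.4]
grip_width: 25.4
finger_force: 0.0
[ 537.095 -193.49    66.205] [ 1.667 -0.483  0.389] 25.388378158388434
0 1 [-0.007  0.14   0.   ] [-0.    -0.     0.033]
0 2 [-0.029  0.279  0.   ] [-0.    -0.     0.067]
0 3 [-0.066  0.414  0.   ] [ 0.  -0.   0.1]
0 4 [-0.116  0.545  0.   ] [-0.    -0.     0.133]
0 5 [-0.18  0.67  0.  ] [-0.    -0.     0.167]
0 6 [-0.256  0.788  0.   ] [-0.  -0.   0.2]
0 7 [-0.344  0.897  0.   ] [-0.    -0.     0.233]
0 8 [-0.443  0.996  0.   ] [-0.    -0.     0.267]
1 1 [-0.007  0.14   0.   ] [ 0.    -0.     0.033]
1 2 [-0.029  0.279  0.   ] [ 0.    -0.     0.067]
1 3 [-0.066  0.414  0.   ] [ 0.  -0.   0.1]
1 4 [-0.116  0.545  0.   ] [ 0.    -0.     0.133]
1 5 [-0.18  0.67  0.  ] [ 0.    -0.     0.167]
1 6 [-0.256  0.788  0.   ] [-0.  -0.   0.2]
1 7 [-0.344  0.897  0.   ] [ 0.    -0.     0.233]
1 8 [-0.443  0.996  0.   ] [ 0.    -0.     0.267]
```

```bash
python3 -m handwheel '-.007 .14 0 0 0 .033 -.46; -.029 .279 0 0 0 .067 -.46; -.066 .414 0 0 0 .1 -.46; -.116 .545 0 0 0 .133 -.46; -.18 .67 0 0 0 .167 -.46; -.256 .788 0 0 0 .2 -.46; -.344 .897 0 0 0 .233 -.46; -.443 .996 0 0 0 .267 -.46'
python3 -m handwheel '-.007 .14 0 0 0 .033 -.46; -.029 .279 0 0 0 .067 -.46; -.066 .414 0 0 0 .1 -.46; -.116 .545 0 0 0 .133 -.46; -.116 .545 0 0 0 .133 -.46'
python3 - <<'E'
from h import *
o=bot.get_obs();print(np.hypot(*(np.array(o["tool_pos"])[:2]-[440,-290])))
c=viewer.capture("scene");save(c,"c1.png",4,(60,180,240,320))
E
```

```text
time: 5.82
tool_pos: [576.3, -295.2, 65.7]
tcp_rot: [3.141, -0.002, -0.058]
contact_force: [1.2, 1.2, 0.9]
grip_width: 24.5
finger_force: 0.4
time: 6.23
tool_pos: [560.5, -351.1, 65.7]
tcp_rot: [3.14, -0.002, -0.477]
contact_force: [-0.1, 0.7, 0.8]
grip_width: 25.0
finger_force: 0.0
135.0740435281618
```

View pics/c1.png

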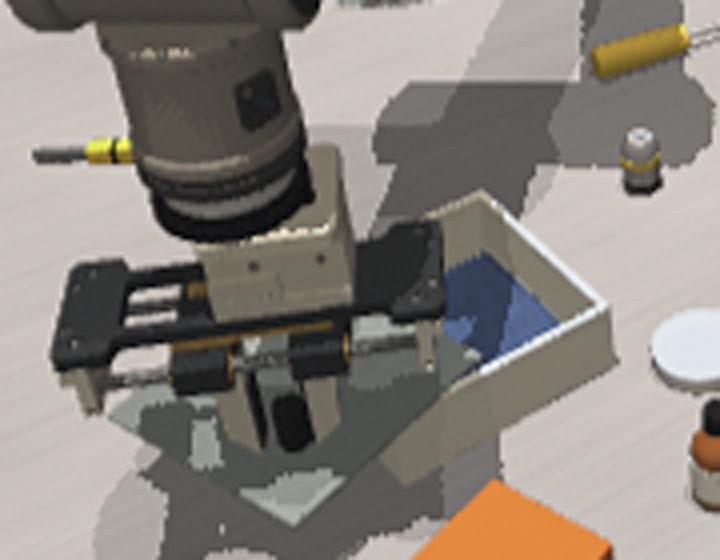

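The cage is carrying the knob (crop (293,420)). The cover stands about 70° open, with the box's blue inside showing at (500,305). I'll finish the swing slowly, then rise.

```bash
python3 -m handwheel '-.002 .07 0 0 0 .017 -.46; -.007 .14 0 0 0 .033 -.46; -.016 .21 0 0 0 .05 -.46; -.029 .279 0 0 0 .067 -.46; -.046 .347 0 0 0 .083 -.46; -.066 .414 0 0 0 .1 -.46; -.089 .48 0 0 0 .117 -.46; -.116 .545 0 0 0 .133 -.46'
python3 -m handwheel '0 0 0 0 0 0 -.2; 0 0 0 0 0 0 -.2; 0 0 0 0 0 0 -.2;0 0 -.4 0 0 0 -.2; 0 0 -.8 0 0 0 -.2; 0 0 -.9 0 0 0 -.2; 0 0 -.9 0 0 0 -.2'
python3 go.py 432.5 -33 160 -1.57
python3 - <<'E'
from h import *
print(R.from_euler("xyz",[np.pi,0,-1.57]).inv().apply(np.array([432.5,-33,100])-bot.get_obs()["tool_pos"]))
E
```

```text
time: 6.95
tool_pos: [526.7, -391.0, 65.3]
tcp_rot: [-3.141, -0.001, -0.887]
contact_force: [-0.0, -0.6, -0.5]
grip_width: 25.0
finger_force: 0.3
time: 7.53
tool_pos: [528.2, -392.7, 159.7]
tcp_rot: [-3.14, -0.009, -0.886]
contact_force: [0.3, -0.3, -0.6]
grip_width: 36.4
finger_force: 0.0
pos [ 528.2491 -392.7075  159.672 ] rot [-3.1403 -0.0089 -0.8862]
shift [-3.3919 -1.533  -0.0316] turn [-0.0014 -0.0026  0.2177]
[-359.78363672   95.46265174   59.67203284]
```

```bash
python3 -m handwheel '0 0 0 -.001 -.003 -.282 -.2;0 0 0 -.001 -.003 -.282 -.2;0 0 0 -.001 -.003 -.282 -.2;0 0 0 -.001 -.003 -.282 -.2;0 0 0 -.001 -.003 -.282 -.2;0 0 0 -.001 -.003 -.282 -.2;0 0 0 -.001 -.003 -.282 .2;0 0 0 -.001 -.003 -.282 .3' >/dev/null
for i in 1 2 3 4; do python3 -m handwheel '-.1 -.36 .06 0 0 0 .3; -.24 -.9 .15 0 0 0 .3; -.24 -.9 .15 0 0 0 .3; -.24 -.9 .15 0 0 0 .3'; done | tail -6
python3 go.py 432.5 -33 8 0
python3 - <<'E'
from h import *
c=viewer.capture("scene");save(c,"c2.png",3,(60,160,310,330))
o=bot.get_obs()["tool_pos"]
for p in([432.5,-33,45],[432.5,-33,0],o): q=w2pix(p,c);print((q[0]-60)*3,(q[1]-160)*3)
E
```

```text
time: 9.53
tool_pos: [430.7, -30.5, 95.8]
tcp_rot: [-3.14, 0.01, -0.001]
contact_force: [-1.0, 1.2, -0.1]
grip_width: 59.6
finger_force: 0.0
pos [430.6772 -30.4538  95.8238] rot [-3.1404  0.01   -0.0015]
shift [0.0271 0.0265 0.878 ] turn [-0.0004  0.0032 -0.0005]
477.011724112997 158.73109352211236
479.420199189666 195.98487037097735
474.6890838899614 113.60575367676543
```

View pics/c2.png

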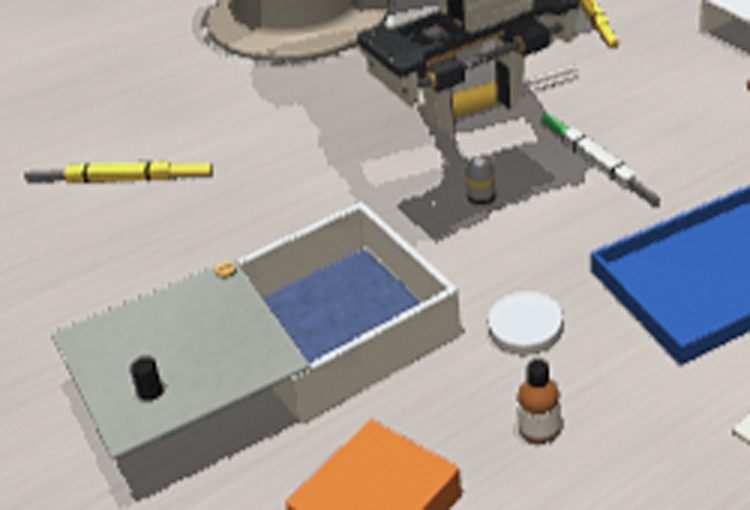

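```bash
python3 - <<'E'
from h import *
c=viewer.capture("scene")
P=lambda u,v,z: pix2w((60+u/3,160+v/3),c,z)[:2]
for n,a,b,z in(("coveredge",(243,262),(310,368),57),("cover far",(55,336),(118,457),57),("cover front",(118,457),(310,368),57),("box far wall",(362,204),(459,290),52),("box front",(312,372),(459,290),52),("box back",(243,262),(362,204),52)):
    A,B=P(*a,z),P(*b,z);print(n,A.round(),B.round(),np.degrees(np.arctan2(*(B-A)[::-1])).round(1))
k=P(146,362,87);print("knob",k, np.degrees(np.arctan2(k[1]+290,k[0]-440)),np.hypot(k[1]+290,k[0]-440))
E
```

```text
coveredge [ 442. -275.] [ 585. -289.] -5.6
cover far [ 430. -426.] [ 576. -433.] -2.5
cover front [ 576. -433.] [ 585. -289.] 86.3
box far wall [ 432. -156.] [ 580. -151.] 1.9
box front [ 585. -288.] [ 580. -151.] 92.1
box back [ 437. -273.] [ 432. -156.] 92.4
knob [ 532.80320462 -388.92112614] -46.82768758859007 135.63857852741586
```

The cover is open about 1.64 rad, with the box yaw about 2°, so the port is clear. The objective at crop (481,178) lies under the projected grasp axis. Now I'll grasp it.

```bash
python3 -m handwheel '.03 .03 .3 0 .003 0 .3; .03 .03 .6 0 .003 0 .3; .03 .03 .8 0 .003 0 .3; .03 .03 .88 0 .003 0 .3; .03 .03 .88 0 .003 0 .3; .03 .03 .88 0 .003 0 -.2; .03 .03 .88 0 .003 0 -.5; .03 .03 .88 0 .003 0 -.5'
python3 -m handwheel '0 0 0 0 0 0 -.6; 0 0 0 0 0 0 -.6; 0 0 0 0 0 0 -.6; 0 0 0 0 0 0 -.6; 0 0 0 0 0 0 -.6'
python3 -m handwheel '0 0 -.1 0 0 0 -.6; 0 0 -.3 0 0 0 -.6; 0 0 -.55 0 0 0 -.6; 0 0 -.8 0 0 0 -.6; 0 0 -.95 0 0 0 -.6; 0 0 -1 0 0 0 -.6;0 0 -1 0 0 0 -.6'
python3 go.py 502 -212 108 0
```

```text
time: 10.3
tool_pos: [433.8, -34.9, 9.2]
tcp_rot: [-3.141, -0.003, -0.003]
contact_force: [-0.6, 0.0, -0.1]
grip_width: 44.0
finger_force: 0.0
time: 10.72
tool_pos: [433.0, -34.3, 8.6]
tcp_rot: [-3.141, -0.001, -0.003]
contact_force: [-1.4, 0.3, 7.3]
grip_width: 25.7
finger_force: 30.0
time: 11.3
tool_pos: [433.2, -34.5, 108.9]
tcp_rot: [-3.141, -0.002, -0.003]
contact_force: [-0.1, 0.6, -1.2]
grip_width: 26.1
finger_force: 30.0
pos [433.2291 -34.5318 108.897 ] rot [-3.1412 -0.0023 -0.0028]
shift [0.6926 1.7728 0.0098] turn [-0.0001 -0.0007 -0.0009]
```

```bash
for i in 1 2; do python3 -m handwheel '.06 .15 0 0 0 0 -.6; .15 .38 0 0 0 0 -.6; .26 .66 0 0 0 0 -.6; .33 .83 0 0 0 0 -.6; .345 .885 0 0 0 0 -.6; .345 .885 0 0 0 0 -.6'; done
python3 - <<'E'
from h import *
c=viewer.capture("scene");save(c,"c3.png",4,(100,190,260,310))
E
python3 go.py 502 -212 15 0
```

```text
time: 11.8
tool_pos: [466.4, -123.8, 106.4]
tcp_rot: [-3.14, 0.002, -0.005]
contact_force: [-0.5, 0.5, -0.5]
grip_width: 26.2
finger_force: 30.0
time: 12.3
tool_pos: [500.6, -211.4, 106.8]
tcp_rot: [-3.139, 0.002, -0.004]
contact_force: [-0.9, 0.8, -1.1]
grip_width: 26.0
finger_force: 30.0
pos [ 500.2064 -210.3936  106.8788] rot [-3.1388  0.0023 -0.0031]
shift [0.0201 0.0185 0.9187] turn [-0.0009  0.0007 -0.001 ]
```

View pics/c3.png

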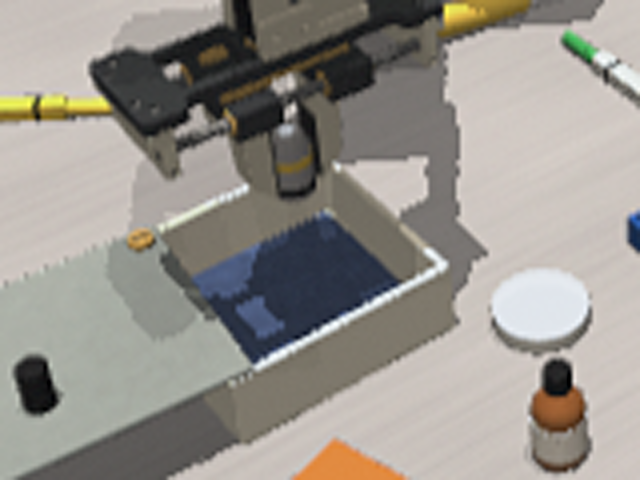

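The objective hangs upright at crop (295,165), over the open port. I'll lower it gently.

```bash
python3 -m handwheel '0 0 .15 0 0 0 -.6; 0 0 .35 0 0 0 -.6; 0 0 .55 0 0 0 -.6; 0 0 .7 0 0 0 -.6; 0 0 .8 0 0 0 -.6; 0 0 .85 0 0 0 -.6; 0 0 .87 0 0 0 -.6; 0 0 .88 0 0 0 -.6'
python3 -m handwheel '0 0 .01 0 0 0 -.6; 0 0 .02 0 0 0 -.6; 0 0 .03 0 0 0 -.6;0 0 .035 0 0 0 -.6'
```

```text
time: 13.02
tool_pos: [501.3, -211.1, 20.1]
tcp_rot: [-3.141, -0.0, -0.002]
contact_force: [-0.3, 0.1, -0.6]
grip_width: 26.2
finger_force: 30.0
time: 13.35
tool_pos: [501.3, -211.7, 16.6]
tcp_rot: [-3.141, -0.001, -0.003]
contact_force: [0.2, -0.3, -0.8]
grip_width: 26.3
finger_force: 30.0
```

```bash
python3 -m handwheel '0 0 .01 0 0 0 -.6; 0 0 .015 0 0 0 -.6; 0 0 .02 0 0 0 -.6;0 0 .02 0 0 0 -.6'; python3 -m handwheel '0 0 .005 0 0 0 -.6; 0 0 .01 0 0 0 -.6; 0 0 .01 0 0 0 -.6'
```

```text
time: 13.68
tool_pos: [501.1, -211.5, 14.2]
tcp_rot: [-3.14, 0.0, -0.003]
contact_force: [0.3, 0.0, -0.4]
grip_width: 26.1
finger_force: 30.0
time: 13.93
tool_pos: [501.2, -211.6, 13.6]
tcp_rot: [-3.141, -0.0, -0.003]
contact_force: [-0.7, 0.8, 2.8]
grip_width: 26.3
finger_force: 30.0
```

```bash
python3 -m handwheel '0 0 0 0 0 0 -.3; 0 0 0 0 0 0 -.1; 0 0 0 0 0 0 0; 0 0 0 0 0 0 0;0 0 -.1 0 0 0 0; 0 0 -.35 0 0 0 0; 0 0 -.7 0 0 0 0; 0 0 -1 0 0 0 0'
for i in 1 2 3; do python3 -m handwheel '-.06 -.4 0 0 0 0 0; -.14 -1 0 0 0 0 0; -.14 -1 0 0 0 0 0; -.14 -1 0 0 0 0 0'; done | tail -6
python3 - <<'E'
from h import *
c=viewer.capture("scene");save(c,"c4.png",3,(90,160,340,320))
for d in viewer.recognise("holder_green_mid",c)[:4]: print(d["centre"],d["score"],pix2w(d["centre"],c,12)[:2])
for p in([459,92,14],[459,92,120]): q=w2pix(p,c);print((q[0]-90)*3,(q[1]-160)*3)
E
python3 go.py 459 92 4 0
```

```text
time: 14.6
tool_pos: [501.0, -211.6, 115.3]
tcp_rot: [-3.14, 0.0, -0.003]
contact_force: [1.2, -0.7, -0.3]
grip_width: 46.1
finger_force: 0.0
time: 15.6
tool_pos: [460.1, 90.5, 114.1]
tcp_rot: [-3.14, -0.001, 0.0]
contact_force: [0.5, 0.1, 0.7]
grip_width: 45.4
finger_force: 0.0
[103.0, 215.7] 0.69 [ 190.55293789 -282.73211288]
[257.9, 212.5] 0.68 [466.38506887  82.26875788]
[303.9, 245.7] 0.19 [660.20378214  84.2887124 ]
506.59607543559997 148.83460289853912
506.7591669183601 59.37319943814646
pos [460.7594  87.9313 114.019 ] rot [-3.1411 -0.001  -0.0016]
shift [-0.0187 -0.0401  1.1002] turn [-0.0002 -0.0003 -0.0005]
```

View pics/c4.png

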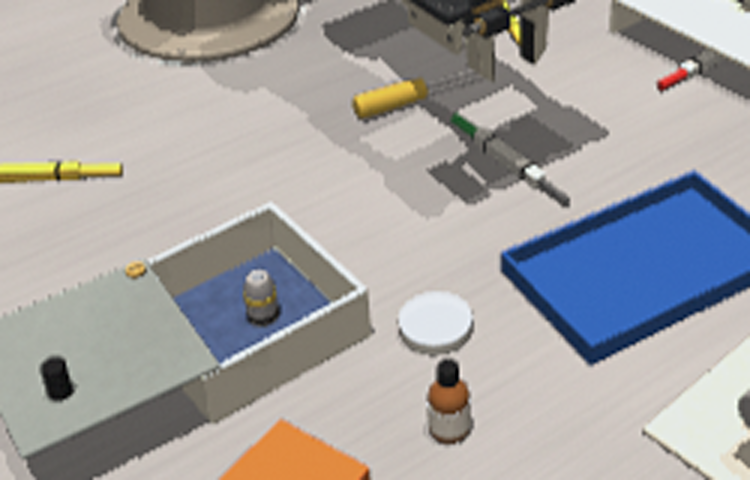

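The objective stands upright in the box at crop (261,297), and the green holder's bands at (485,140) and (533,178) put its middle at about (508,158).

```bash
python3 - <<'E'
from h import *
c=viewer.capture("scene")
P=lambda u,v,z: pix2w((90+u/3,160+v/3),c,z)[:2]
print(P(485,140,10),P(533,178,10),P(455,117,9),P(567,203,9),P(508,158,10))
t=viewer.capture("top")
for d in viewer.recognise("holder_green",t)[:3]: print(d["centre"],d["score"],pix2w(d["centre"],t,10)[:2])
E
```

```text
[429.08573026  87.95196696] [508.35803156  85.09579246] [375.83485932  89.8888281 ] [557.50063434  85.98020072] [467.65334681  86.77254838]
[187.1, 263.4] 0.72 [231.63223191 277.73225997]
[374.6, 281.3] 0.61 [ 181.40343854 -279.85546067]
[375.5, 173.9] 0.31 [ 503.909451   -291.03034266]
```

```bash
python3 -m handwheel '.01 -.02 .3 0 0 0 0; .01 -.02 .6 0 0 0 0; .01 -.02 .85 0 0 0 0; .01 -.02 1 0 0 0 0; .01 -.02 1 0 0 0 0'; python3 -m handwheel '0 0 .05 0 0 0 0; 0 0 .08 0 0 0 0; 0 0 .09 0 0 0 0; 0 0 .09 0 0 0 -.5; 0 0 .09 0 0 0 -.8; 0 0 .09 0 0 0 -.8; 0 0 .09 0 0 0 -.8; 0 0 .09 0 0 0 -.8'
python3 -m handwheel '0 0 0 0 0 0 -.8; 0 0 0 0 0 0 -.8'
python3 -m handwheel '0 0 -.05 0 0 0 -.8; 0 0 -.15 0 0 0 -.8; 0 0 -.35 0 0 0 -.8; 0 0 -.6 0 0 0 -.8; 0 0 -.8 0 0 0 -.8;  0 0 -.9 0 0 0 -.8; 0 0 -.9 0 0 0 -.8'
```

```text
time: 16.27
tool_pos: [459.2, 89.2, 10.9]
tcp_rot: [-3.141, 0.006, -0.005]
contact_force: [0.0, 0.2, -0.6]
grip_width: 45.8
finger_force: 0.0
time: 16.93
tool_pos: [461.2, 90.7, 4.9]
tcp_rot: [-3.14, -0.001, -0.003]
contact_force: [-0.5, 0.2, 0.9]
grip_width: 17.1
finger_force: 0.2
time: 17.1
tool_pos: [461.2, 90.7, 4.9]
tcp_rot: [-3.14, -0.0, -0.003]
contact_force: [-0.3, 0.4, 3.5]
grip_width: 13.7
finger_force: 30.0
time: 17.68
tool_pos: [462.4, 90.5, 96.9]
tcp_rot: [-3.14, -0.004, -0.003]
contact_force: [0.7, -0.4, -1.1]
grip_width: 13.6
finger_force: 30.0
```

```bash
python3 -m handwheel '0 0 0 0 0 -.04 -.8; 0 0 0 0 0 -.1 -.8; 0 0 0 0 0 -.16 -.8; 0 0 0 0 0 -.21 -.8; 0 0 0 0 0 -.232 -.8;  0 0 0 0 0 -.232 -.8; 0 0 0 0 0 -.232 -.8;  0 0 0 0 0 -.232 -.8' >/dev/null;  python3 -m handwheel '0 0 0 0 0 -.04 -.8; 0 0 0 0 0 -.1 -.8; 0 0 0 0 0 -.16 -.8; 0 0 0 0 0 -.21 -.8; 0 0 0 0 0 -.232 -.8;  0 0 0 0 0 -.232 -.8; 0 0 0 0 0 -.232 -.8;  0 0 0 0 0 -.232 -.8'
python3 go.py 684 84.5 96 1.457
python3 - <<'E'
from h import *
np.set_printoptions(precision=0,suppress=True)
c=viewer.capture("scene")
for u,v in((520,443),(600,380),(480,480),(550,410),(460,455),(548,378)): print(u,v,pix2w((u/1.5,v/1.5),c,0)[:2],pix2w((u/1.5,v/1.5),c,50)[:2])
# tray corners from scene picture0 at top rim z=22
for u,v in((386,371),(485,328),(531,366),(432,407)): print("rim",pix2w((u/1.5,v/1.5),c,22)[:2])
E
```

```text
time: 19.02
tool_pos: [460.8, 90.5, 94.4]
tcp_rot: [-3.141, -0.001, 1.449]
contact_force: [-0.0, -0.3, -1.7]
grip_width: 13.8
finger_force: 30.0
pos [460.8124  90.4805  94.3589] rot [-3.1408 -0.001   1.4494]
shift [ 0.2109  2.2227 -0.018 ] turn [-0.0003 -0.0003 -0.0024]
520 443 [842.  49.] [868.  10.]
600 380 [835. 272.] [861. 218.]
480 480 [851. -52.] [877. -85.]
550 410 [826. 144.] [853.  98.]
460 455 [799. -42.] [828. -75.]
548 378 [773. 205.] [804. 155.]
rim [595. -24.]
rim [619. 202.]
rim [747. 184.]
rim [711. -21.]
```

```bash
for i in 1 2 3; do python3 -m handwheel '.02 .2 0 0 0 0 -.8; .04 .45 0 0 0 0 -.8; .06 .66 0 0 0 0 -.8; .07 .74 0 0 0 -.001 -.8; .07 .74 0 0 0 -.001 -.8'; done | tail -6
python3 go.py 684 84.5 9 1.457
python3 - <<'E'
from h import *
from m import blob
E
true
```

```text
time: 20.32
tool_pos: [683.7, 86.3, 93.9]
tcp_rot: [-3.14, -0.001, 1.463]
contact_force: [-1.0, 0.5, -0.9]
grip_width: 13.5
finger_force: 30.0
pos [683.6894  86.3495  93.8946] rot [-3.1402 -0.0009  1.4631]
shift [-0.0188  0.0062  0.8489] turn [-0.0004 -0.0003  0.0019]
red none
red none
green none
green none
brass 22 [379.9 193.1] [ 439.8 -289.7] [ 434.1 -295.9] [ 446.  -283.9]
brass 25 [134.6 249.6] [ 439.9 -290.9] [ 432.  -298.3] [ 448.6 -283.8]
tray ((659.562255859375, 89.59518432617188), (221.78103637695312, 137.57774353027344), 84.0616226196289)
[[212.5 140.8]
 [217.2  97.2]
 [289.1 104.9]
 [284.4 148.5]]
knob 9 [340.3 156.9] [ 543.9 -172.3]
knob 0 [nan nan] [nan nan]
dustbox 0.75 [ 495.7 -284.2] rect (495.6441650390625, -284.9491271972656) (152.12338256835938, 291.6070861816406) 0.265742689371109
cover 0.57 [ 496.5 -283.3] rect (497.16546630859375, -284.97076416015625) (155.16575622558594, 291.5497741699219) 0.2657330632209778
riser 0.7 [477.2 481.1] rect (473.5711669921875, 478.0059814453125) (306.3955993652344, 244.4119415283203) 2.285566806793213
obj scene 0.53 [176.8, 256.6] [ 499.7 -211.4   22. ]m.py:17: RuntimeWarning: Mean of empty slice.
  m=h[...,2]<60; k=np.zeros_like(m);k[b[1]:b[3],b[0]:b[2]]=1;y,x=np.nonzero(m&k);P=np.c_[x,y].astype(float);print("knob",len(P),P.mean(0),pix2w(P.mean(0),cc,73)[:2])
  ret = um.true_divide(
```

```bash
python3 -m handwheel '-.02 .01 .2 0 0 0 -.8; -.02 .01 .4 0 0 0 -.8; -.02 .01 .6 0 0 0 -.8; -.02 .01 .72 0 0 0 -.8; -.02 .01 .78 0 0 0 -.8; -.02 .01 .81 0 0 0 -.8; -.02 .01 .83 0 0 0 -.8; -.02 .01 .83 0 0 0 -.8'; python3 -m handwheel '0 0 .005 0 0 0 -.8; 0 0 .01 0 0 0 -.8; 0 0 .015 0 0 0 -.8; 0 0 .02 0 0 0 -.8; 0 0 .02 0 0 0 -.8'
```

```text
time: 21.38
tool_pos: [685.2, 84.4, 12.3]
tcp_rot: [3.141, -0.001, 1.464]
contact_force: [0.4, 0.5, -2.0]
grip_width: 13.7
finger_force: 30.0
time: 21.8
tool_pos: [684.8, 84.3, 9.7]
tcp_rot: [-3.142, -0.001, 1.464]
contact_force: [0.1, 0.0, -1.1]
grip_width: 13.6
finger_force: 30.0
```

```bash
python3 -m handwheel '0 0 .005 0 0 0 -.8; 0 0 .01 0 0 0 -.8; 0 0 .01 0 0 0 -.8'; python3 -m handwheel '0 0 .0 0 0 0 -.5; 0 0 0 0 0 0 -.35; 0 0 0 0 0 0 -.35; 0 0 0 0 0 0 -.35; 0 0 -.1 0 0 0 -.35; 0 0 -.4 0 0 0 -.35; 0 0 -.8 0 0 0 -.35;  0 0 -1 0 0 0 -.35'
for i in 1 2; do python3 -m handwheel '0 -.4 0 0 0 0 -.35; 0 -.8 0 0 0 0 -.35; 0 -1 0 0 0 0 -.35; 0 -1 0 0 0 0 -.35'; done
python3 - <<'E'
from h import *
import cv2
np.set_printoptions(precision=1,suppress=True)
for n,b in(("top",(150,165,205,210)),("scene",(290,160,350,205))):
    c=viewer.capture(n);h=cv2.cvtColor(c["frame"],cv2.COLOR_RGB2HSV).astype(int)
    for nm,lo,hi in(("red",(0,8),(172,180)),("green",(45,85),(45,85))):
        m=(((h[...,0]>=lo[0])&(h[...,0]<=lo[1]))|((h[...,0]>=hi[0])&(h[...,0]<=hi[1])))&(h[...,1]>110)&(h[...,2]>25)
        if nm=="red":
            k=np.zeros_like(m);k[b[1]:b[3],b[0]:b[2]]=1;m&=k
        y,x=np.nonzero(m)
        if len(x)<5: print(n,nm,"none");continue
        W=np.array([pix2w(p,c,14 if nm=="green" else 9)[:2] for p in np.c_[x,y]]);r=cv2.minAreaRect(W.astype(np.float32))
        print(n,nm,len(x),W.mean(0),W.min(0),W.max(0),r)
    if n=="top":
      for d in viewer.cut_out("holder_green",c)[:4]:
        y,x=np.nonzero(d["pixels"]);W=np.array([pix2w(p,c,14)[:2] for p in np.c_[x,y]]);print(d["score"],cv2.minAreaRect(W.astype(np.float32)))
E
```

```text
time: 22.05
tool_pos: [684.9, 84.4, 9.0]
tcp_rot: [3.141, -0.001, 1.464]
contact_force: [-1.0, -0.1, 1.1]
grip_width: 13.6
finger_force: 30.0
time: 22.72
tool_pos: [686.4, 84.3, 113.9]
tcp_rot: [3.136, -0.002, 1.464]
contact_force: [1.1, 0.7, 0.8]
grip_width: 29.9
finger_force: 0.0
time: 23.05
tool_pos: [581.2, 95.7, 109.7]
tcp_rot: [-3.138, -0.001, 1.465]
contact_force: [1.4, 0.1, -0.5]
grip_width: 29.9
finger_force: 0.0
time: 23.38
tool_pos: [482.4, 106.0, 109.2]
tcp_rot: [-3.139, -0.001, 1.465]
contact_force: [0.9, -0.1, -0.2]
grip_width: 29.8
finger_force: 0.0
top red 46 [459.9 326.8] [454.6 307.2] [464.  343.7] ((459.31939697265625, 325.44189453125), (9.181070327758789, 36.54961395263672), 0.2718012034893036)
top green 82 [ 588.7 -289.9] [ 482.9 -599.3] [682.3  31. ] ((599.300537109375, -288.6377868652344), (659.7941284179688, 46.664642333984375), 72.96954345703125)
0.76 ((681.994140625, 84.82164764404297), (170.97853088378906, 17.12195587158203), 83.8011703491211)
0.55 ((178.76031494140625, -285.7431640625), (172.4114227294922, 14.827641487121582), 55.09928894042969)
0.55 ((256.8404541015625, 264.9383544921875), (16.021793365478516, 88.28675079345703), 71.5492172241211)
scene red 34 [465.8 320.6] [457.5 298. ] [472.8 344.8] ((465.99652099609375, 321.3814697265625), (14.188018798828125, 47.364288330078125), 4.293062686920166)
scene green 84 [ 635.9 -110.1] [ 419.1 -579.3] [689.6  31.2] ((581.9805297851562, -287.5149841308594), (664.458251953125, 71.0063705444336), 66.93013000488281)
```

```bash
python3 -m handwheel '0 0 0 0 0 -.038 -.2;0 0 0 0 0 -.038 -.2; 0 0 0 0 0 -.038 -.2'; python3 go.py 463 321 60 1.585
```

```text
time: 23.78
tool_pos: [487.3, 105.3, 108.7]
tcp_rot: [3.141, -0.001, 1.58]
contact_force: [0.1, -0.6, 0.5]
grip_width: 36.6
finger_force: 0.0
pos [487.253  105.3076 108.7096] rot [ 3.1407 -0.0011  1.5802]
shift [ 2.1586 -0.2227  0.4893] turn [ 0.0003 -0.0003 -0.0015]
```

```bash
for i in 1 2 3; do python3 -m handwheel '.3 -.03 0 0 0 0 -.2; .72 -.075 0 0 0 0 -.2; .72 -.075 0 0 0 0 -.2; .72 -.075 0 0 0 0 -.2'; done | tail -6
python3 -m handwheel '0 0 .3 0 0 0 -.2; 0 0 .6 0 0 0 -.2; 0 0 .85 0 0 0 -.2; 0 0 .95 0 0 0 -.2; 0 0 1 0 0 0 -.2; 0 0 1 0 0 0 -.2'
python3 go.py 463 321 4.5 1.585
```

```text
time: 24.78
tool_pos: [461.0, 321.0, 108.6]
tcp_rot: [-3.142, -0.001, 1.584]
contact_force: [-0.3, -0.8, -0.2]
grip_width: 36.4
finger_force: 0.0
time: 25.28
tool_pos: [461.0, 320.0, 8.4]
tcp_rot: [-3.14, -0.0, 1.582]
contact_force: [0.6, -0.1, -0.1]
grip_width: 36.9
finger_force: 0.0
pos [460.9794 319.977    8.4497] rot [-3.1403 -0.0003  1.5818]
shift [0.01   0.0204 0.0395] turn [-0.0004 -0.0001 -0.001 ]
```

```bash
python3 -m handwheel '.01 .02 .02 0 0 0 -.2; .01 .02 .04 0 0 0 -.2; .01 .02 .04 0 0 0 -.5; .01 .02 .04 0 0 0 -.8; .01 .02 .04 0 0 0 -.9; .01 .02 .04 0 0 0 -.9; .01 .02 .04 0 0 0 -.9; .01 .02 .04 0 0 0 -.9'
python3 -m handwheel '0 0 0 0 0 0 -.9; 0 0 0 0 0 0 -.9'
```

```text
time: 25.95
tool_pos: [462.7, 322.5, 5.2]
tcp_rot: [3.141, -0.001, 1.584]
contact_force: [-0.5, -0.3, 1.2]
grip_width: 11.1
finger_force: 29.7
time: 26.12
tool_pos: [462.7, 322.5, 5.1]
tcp_rot: [3.141, -0.001, 1.584]
contact_force: [-0.6, 0.4, 2.1]
grip_width: 11.1
finger_force: 29.7
```

```bash
for i in 1 2; do python3 -m handwheel '-.04 0 0 0 0 0 -.9; -.13 0 0 0 0 0 -.9; -.26 0 0 0 0 0 -.9; -.4 0 0 0 0 0 -.9; -.55 0 0 0 0 0 -.9; -.69 0 0 0 0 0 -.9; -.8 0 0 0 0 0 -.9; -.85 0 0 0 0 0 -.9'; done
python3 -m handwheel '0 0 0 0 0 0 -.9;0 0 0 0 0 0 -.9'
python3 - <<'E'
from h import *
np.set_printoptions(precision=1,suppress=True)
c=viewer.capture("scene")
for t in("holder_red","holder_red_mid","holder_red_tip"): print(t,[(d["centre"],d["score"],pix2w(d["centre"],c,8)[:2]) for d in viewer.recognise(t,c)[:3]])
E
```

```text
time: 26.78
tool_pos: [463.7, 235.3, 4.9]
tcp_rot: [-3.141, -0.001, 1.582]
contact_force: [0.4, 2.4, 3.8]
grip_width: 11.0
finger_force: 29.7
time: 27.45
tool_pos: [464.7, 150.9, 4.8]
tcp_rot: [-3.141, -0.001, 1.583]
contact_force: [-1.2, 3.3, 4.3]
grip_width: 11.0
finger_force: 29.7
time: 27.62
tool_pos: [464.8, 151.2, 4.8]
tcp_rot: [-3.141, 0.0, 1.584]
contact_force: [-0.4, -5.0, 5.2]
grip_width: 10.8
finger_force: 29.7
holder_red [([150.2, 269.6], 0.57, array([ 478.1, -275.5]))]
holder_red_mid []
holder_red_tip [([364.3, 223.5], 0.27, array([698.3, 291.9]))]
```

```bash
python3 -m handwheel '0 0 0 0 0 0 -.5;0 0 0 0 0 0 -.2;0 0 0 0 0 0 -.2; 0 0 0 0 0 0 -.2; 0 0 -.15 0 0 0 -.2; 0 0 -.5 0 0 0 -.2; 0 0 -.9 0 0 0 -.2; 0 0 -1 0 0 0 -.2'
python3 - <<'E'
from h import *
np.set_printoptions(precision=1,suppress=True)
for n in("scene","top"):
    c=viewer.capture(n);h=cv2.cvtColor(c["frame"],cv2.COLOR_RGB2HSV).astype(int)
    if n=="scene": save(c,"r.png",5,(230,150,350,250))
    for p in([464,201,8],[464,131,8],[464,311,8],[464,221,8]): print(n,np.array(w2pix(p,c)))
    m=((h[...,0]<=8)|(h[...,0]>=172))&(h[...,1]>110)&(h[...,2]>25)
    y,x=np.nonzero(m);W=np.array([pix2w(p,c,9)[:2] for p in np.c_[x,y]]);k=(abs(W[:,0]-464)<40)&(W[:,1]>80)&(W[:,1]<340)
    print(n,"red",k.sum(),W[k].mean(0) if k.any() else "", W[k].min(0) if k.any() else "",W[k].max(0) if k.any() else "")
    for t in("holder_red","holder_red_mid"):
        for d in viewer.cut_out(t,c)[:3]:
            y,x=np.nonzero(d["pixels"]);W=np.array([pix2w(p,c,9)[:2] for p in np.c_[x,y]]);r=cv2.minAreaRect(W.astype(np.float32));print(t,d["score"],r)
E
python3 go.py 461 221 104 1.585
```

```text
time: 28.48
tool_pos: [467.1, 152.8, 109.4]
tcp_rot: [3.135, -0.002, 1.584]
contact_force: [1.9, 0.7, 0.7]
grip_width: 36.5
finger_force: 0.0
scene [286.7 199. ]
scene [269.8 207.2]
scene [311.3 187. ]
scene [291.3 196.7]
scene red 44 [469.4 149.7] [462.2 126.9] [476.4 172.8]
holder_red 0.65 ((465.2484130859375, 213.6776123046875), (27.05385398864746, 167.02357482910156), 2.1516902446746826)
holder_red_mid 0.59 ((465.2764587402344, 223.68771362304688), (27.921953201293945, 179.75909423828125), 3.9162604808807373)
top [214.  186.2]
top [237.  186.3]
top [177.8 186. ]
top [207.4 186.2]
top red 0   
holder_red 0.63 ((461.1611633300781, 260.11700439453125), (12.247770309448242, 88.04529571533203), 0.2704954147338867)
holder_red_mid 0.57 ((501.8466491699219, -213.3821563720703), (21.592906951904297, 24.810598373413086), 0.27511048316955566)
holder_red_mid 0.5 ((458.62677001953125, 263.0990905761719), (6.654500961303711, 88.03755950927734), 3.6685314178466797)
pos [463.737  152.1124 103.3041] rot [-3.1385 -0.0006  1.5837]
shift [ 0.6892 -0.0185 -0.0065] turn [-0.001  -0.0002 -0.0004]
```

View pics/r.png

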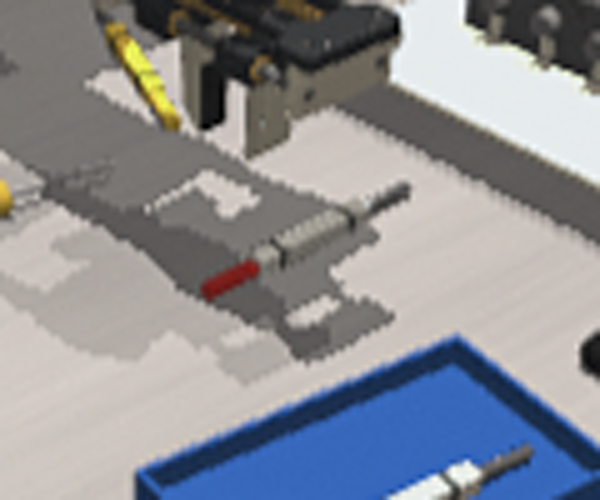

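The last picture shows the red holder wholly out on the bench, from the cap at crop (230,280) to the tip at (405,190), well clear of the riser. It also shows the green holder in the tray. Next I'll grip the red one by its middle.

```bash
python3 -m handwheel '.3 -.01 0 0 0 0 -.2; .69 -.02 0 0 0 0 -.2; .69 -.02 .3 0 0 0 -.2; .69 -.02 .6 0 0 0 -.2; .69 -.02 .85 0 0 0 -.2; .69 -.02 .96 0 0 0 -.2; .69 -.02 .98 0 0 0 -.2; .69 -.02 .98 0 0 0 -.2'
python3 go.py 462 221 5 1.585
```

```text
time: 29.45
tool_pos: [460.7, 221.0, 5.1]
tcp_rot: [-3.138, 0.0, 1.584]
contact_force: [0.2, -0.5, -0.4]
grip_width: 36.4
finger_force: 0.0
pos [460.7388 220.9719   5.1091] rot [-3.1377  0.      1.5836]
shift [0.0001 0.0126 0.001 ] turn [-0.0012  0.     -0.0005]
```

```bash
python3 -m handwheel '0 .01 0 -.001 0 0 -.4; 0 .01 0 -.001 0 0 -.7; 0 .01 0 -.001 0 0 -.8; 0 .01 0 -.001 0 0 -.8; 0 .01 0 -.001 0 0 -.8; 0 .01 0 -.001 0 0 -.8'
python3 -m handwheel '0 0 -.05 0 0 0 -.8; 0 0 -.15 0 0 0 -.8; 0 0 -.35 0 0 0 -.8; 0 0 -.6 0 0 0 -.8; 0 0 -.8 0 0 0 -.8;  0 0 -.9 0 0 0 -.8; 0 0 -.9 0 0 0 -.8'
python3 -m handwheel '0 0 0 0 0 .01 -.8; 0 0 0 0 0 .025 -.8; 0 0 0 0 0 .038 -.8; 0 0 0 0 0 .038 -.8; 0 0 0 0 0 .038 -.8'
python3 go.py 637 90.5 95 1.464
python3 - <<'E'
from h import *
np.set_printoptions(precision=1,suppress=True)
for n in("scene","top"):
    c=viewer.capture(n);h=cv2.cvtColor(c["frame"],cv2.COLOR_RGB2HSV).astype(int)
    m=((h[...,0]<=8)|(h[...,0]>=172))&(h[...,1]>110)&(h[...,2]>25)
    y,x=np.nonzero(m);W=np.array([pix2w(p,c,98)[:2] for p in np.c_[x,y]]);k=(abs(W[:,0]-464)<60)&(W[:,1]>80)&(W[:,1]<340)
    print(n,k.sum(),W[k].mean(0) if k.any() else "")
E
```

```text
time: 29.95
tool_pos: [463.3, 221.4, 7.6]
tcp_rot: [3.137, -0.001, 1.584]
contact_force: [-1.1, -0.2, 5.9]
grip_width: 13.3
finger_force: 30.0
time: 30.53
tool_pos: [464.0, 221.7, 99.3]
tcp_rot: [3.134, -0.002, 1.584]
contact_force: [0.8, 0.4, -2.4]
grip_width: 13.2
finger_force: 30.0
time: 30.95
tool_pos: [462.0, 221.0, 95.8]
tcp_rot: [3.14, -0.001, 1.465]
contact_force: [-0.1, 0.4, -1.4]
grip_width: 13.2
finger_force: 30.0
pos [462.0489 221.0421  95.8349] rot [ 3.1404 -0.0007  1.4654]
shift [-1.1142  1.8771  0.0099] turn [ 0.0004 -0.0002  0.0005]
scene 48 [460.5 148.9]
top 38 [454.1 149.4]
```

```bash
for i in 1 2; do python3 -m handwheel '-.08 .13 0 0 0 0 -.8; -.2 .34 0 0 0 0 -.8; -.35 .6 0 0 0 0 -.8; -.47 .8 0 0 0 0 -.8; -.54 .91 0 0 0 0 -.8; -.557 .938 0 0 0 0 -.8; -.557 .938 0 0 0 0 -.8'; done | tail -6
python3 -m handwheel '0 0 .2 0 0 0 -.8; 0 0 .4 0 0 0 -.8; 0 0 .6 0 0 0 -.8; 0 0 .7 0 0 0 -.8; 0 0 .77 0 0 0 -.8; 0 0 .8 0 0 0 -.8; 0 0 .81 0 0 0 -.8; 0 0 .81 0 0 0 -.8'
python3 -m handwheel '0 0 .005 0 0 0 -.8; 0 0 .01 0 0 0 -.8; 0 0 .015 0 0 0 -.8; 0 0 .02 0 0 0 -.8; 0 0 .02 0 0 0 -.8'
python3 go.py 637 90.5 10 1.464
```

```text
time: 32.22
tool_pos: [636.7, 91.0, 96.7]
tcp_rot: [3.14, -0.002, 1.464]
contact_force: [0.1, 1.1, -1.4]
grip_width: 13.5
finger_force: 30.0
time: 32.88
tool_pos: [637.9, 90.9, 16.9]
tcp_rot: [3.138, -0.002, 1.464]
contact_force: [0.6, -0.2, -1.5]
grip_width: 13.0
finger_force: 30.0
time: 33.3
tool_pos: [637.6, 90.6, 14.3]
tcp_rot: [3.139, -0.001, 1.464]
contact_force: [0.2, 0.1, -1.5]
grip_width: 13.5
finger_force: 30.0
pos [637.6086  90.5687  14.2725] rot [ 3.1385 -0.0015  1.4641]
shift [-0.0014 -0.0061  0.0427] turn [ 0.001  -0.0005  0.    ]
```

```bash
python3 -m handwheel '0 0 .005 0 0 0 -.8; 0 0 .01 0 0 0 -.8; 0 0 .015 0 0 0 -.8; 0 0 .02 0 0 0 -.8; 0 0 .02 0 0 0 -.8'; python3 -m handwheel '0 0 .005 0 0 0 -.8; 0 0 .01 0 0 0 -.8;  0 0 .01 0 0 0 -.8; 0 0 .01 0 0 0 -.8'
```

```text
time: 33.72
tool_pos: [637.5, 90.6, 12.0]
tcp_rot: [3.139, -0.001, 1.464]
contact_force: [0.6, 0.4, -1.5]
grip_width: 13.5
finger_force: 30.0
time: 34.05
tool_pos: [637.6, 90.6, 11.6]
tcp_rot: [3.138, -0.001, 1.464]
contact_force: [-0.9, -0.7, 4.0]
grip_width: 13.6
finger_force: 30.0
```

Contact with the tray floor, so I release, lift, back away and check.

```bash
python3 -m handwheel '0 0 0 0 0 0 -.5; 0 0 0 0 0 0 -.38; 0 0 0 0 0 0 -.38; 0 0 0 0 0 0 -.38; 0 0 -.1 0 0 0 -.38; 0 0 -.4 0 0 0 -.38; 0 0 -.8 0 0 0 -.38;  0 0 -1 0 0 0 -.38'
for i in 1 2; do python3 -m handwheel '0 -.4 -.1 0 0 0 -.38; 0 -.8 -.2 0 0 0 -.38; 0 -1 -.2 0 0 0 -.38; 0 -1 -.2 0 0 0 -.38'; done | tail -6
python3 - <<'E'
from h import *
np.set_printoptions(precision=1,suppress=True)
for n in("top","scene"):
    c=viewer.capture(n); s=f=c["frame"]
    for t,z in(("holder_green",14),("holder_red",14),("tray",22),("objective",28),("cover_knob",87),("dish",8),("oil",35),("mouse",20),("slidebox",32)):
        for d in viewer.cut_out(t,c)[:3]:
            y,x=np.nonzero(d["pixels"]);W=np.array([pix2w(p,c,z)[:2] for p in np.c_[x,y]]);r=cv2.minAreaRect(W.astype(np.float32));print(n,t,round(d["score"],2),np.array(r[0]),np.array(r[1]),round(r[2],1))
    h=cv2.cvtColor(f,cv2.COLOR_RGB2HSV).astype(int)
    for nm,m in(("red",((h[...,0]<=8)|(h[...,0]>=172))&(h[...,1]>110)),("green",(h[...,0]>45)&(h[...,0]<85)&(h[...,1]>90))):
        y,x=np.nonzero(m&(h[...,2]>30));W=np.array([pix2w(p,c,10)[:2] for p in np.c_[x,y]]);k=(abs(W[:,0]-660)<60)&(abs(W[:,1]-88)<110)
        print(n,nm,k.sum(),W[k].mean(0) if k.any() else "")
E
```

```text
time: 34.72
tool_pos: [638.9, 90.6, 116.0]
tcp_rot: [3.133, -0.002, 1.464]
contact_force: [0.9, -0.1, 0.6]
grip_width: 28.2
finger_force: 0.0
time: 35.38
tool_pos: [435.1, 112.2, 151.4]
tcp_rot: [3.14, -0.001, 1.465]
contact_force: [0.1, 0.5, -0.0]
grip_width: 28.3
finger_force: 0.0
top holder_green 0.67 [ 178.1 -286.8] [169.8  18.1] 56.4
top holder_green 0.61 [215.5 278.8] [ 16.6 175.5] 69.1
top holder_green 0.54 [679.3  71.2] [136.6  14.1] 83.0
top holder_red 0.58 [635.4  95.5] [179.1  17.3] 83.8
top tray 0.61 [655.2  91.5] [223.7 145.5] 83.6
top objective 0.59 [ 499.5 -207.5] [24.2 28.8] 26.8
top cover_knob 0.9 [ 492.9 -342.8] [148.8 148.6] 85.8
top dish 0.81 [ 602.6 -101.7] [61.6 62.9] 89.5
top oil 0.57 [ 693.  -155.3] [33.5 37.9] 89.2
top oil 0.38 [691.2 286.7] [ 60.9 101.9] 86.4
top mouse 0.68 [698.4 286.4] [101.1  61.5] 0.3
top mouse 0.64 [633.7  95.6] [172.7  16.9] 83.8
top slidebox 0.81 [ 678.4 -289.6] [88.  98.5] 19.1
top slidebox 0.5 [652.7  91.4] [222.7 144.5] 83.6
top red 43 [629.8  25.3]
top green 39 [676.3  13.9]
scene holder_green 0.85 [686.7  78.1] [180.8  26.9] 85.0
scene holder_green 0.81 [ 191.4 -291.9] [175.2  24.2] 50.9
scene holder_green 0.68 [ 683.8 -151. ] [32.8 86.1] 52.4
scene holder_red 0.83 [641.2  82.4] [162.4  23.3] 82.3
scene tray 0.58 [668.1  78.7] [241.8 154.8] 83.3
scene objective 0.73 [ 503.4 -213.9] [25.  64.7] 61.0
scene objective 0.42 [651.5  75.9] [174.3  28.5] 84.9
scene cover_knob 0.61 [ 533.6 -365.1] [144.2 146.7] 87.3
scene cover_knob 0.26 [699.4  25.3] [160.   21.4] 86.2
scene dish 0.96 [ 604.1 -104.4] [61.3 71.5] 50.9
scene oil 0.71 [ 697.8 -162.2] [29.5 80.9] 52.5
scene mouse 0.68 [706.9 279.2] [107.6  83.3] 1.7
scene slidebox 0.64 [ 696.9 -302.2] [101.1 105.3] 17.5
scene red 57 [632.5  23.6]
scene green 68 [678.8  12.9]
```

```bash
python3 -c "
from plant import bot
print(bot.close_job())"
```

```text
the job is handed in; nothing more can be done
None
```

I handed the job in after about 35 s of the 72 s allowed: both holders lie flat in the blue tray, the cover is swung open about 1.65 rad, and the objective stands upright in the dust box; the hand-in returned no verdict.

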